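# Put the colour bottles back in their tray

## Task

Put the three little food-colour bottles with white nozzle caps that stand between you and the wooden tray back in the tray, each standing upright on the floor of the cup of its own colour (red in red, yellow in yellow, green in green); set them down gently, without dropping them or tipping them over. Leave the red bottle with the black cap, the brown dropper bottle and the steel jigger standing where they are.

Things in the scene. Friction and masses are not known exactly. Their poses are not given: they have to be found in the camera images.
- tray: Low wooden tray, 78 x 250 mm, fixed to the table, rim 12 mm high, floor 5 mm above the table; carries the three coloured cups in a row, 75 mm apart. Origin: centre of its underside, on the table; y along its long side, z up.
- cup_red: Square open red plastic cup fixed in the tray: 50 x 50 mm outside, 44 x 44 mm inside, 14 mm high, floor 3 mm thick. Origin: centre of its underside, which lies 5 mm above the table; z up. Which of the three places of the tray it takes changes from start to start.
- cup_yellow: Square open yellow plastic cup fixed in the tray: 50 x 50 mm outside, 44 x 44 mm inside, 14 mm high, floor 3 mm thick. Origin: centre of its underside, which lies 5 mm above the table; z up. Which of the three places of the tray it takes changes from start to start.
- cup_green: Square open green plastic cup fixed in the tray: 50 x 50 mm outside, 44 x 44 mm inside, 14 mm high, floor 3 mm thick. Origin: centre of its underside, which lies 5 mm above the table; z up. Which of the three places of the tray it takes changes from start to start.
- bottle_red: Small round red food-colour bottle with a white tapering nozzle cap, standing on the table: 68 mm high, straight body 25 mm across up to about 36 mm, then shoulder and nozzle (18 mm across at its foot, tapering). 22 to 42 g. Origin: centre of its underside; z up to the nozzle. Grip it by the straight body. (Not the similar bottles beside the scale at the far edge of the table, out of reach, more than 0.9 m ahead.)
- bottle_yellow: Small round yellow food-colour bottle with a white tapering nozzle cap, standing on the table: 68 mm high, straight body 25 mm across up to about 36 mm, then shoulder and nozzle (18 mm across at its foot, tapering). 22 to 42 g. Origin: centre of its underside; z up to the nozzle. Grip it by the straight body. (Not the similar bottles beside the scale at the far edge of the table, out of reach, more than 0.9 m ahead.)
- bottle_green: Small round green food-colour bottle with a white tapering nozzle cap, standing on the table: 68 mm high, straight body 25 mm across up to about 36 mm, then shoulder and nozzle (18 mm across at its foot, tapering). 22 to 42 g. Origin: centre of its underside; z up to the nozzle. Grip it by the straight body. (Not the similar bottles beside the scale at the far edge of the table, out of reach, more than 0.9 m ahead.)
- varnish: Look-alike that is not to be moved: small round red bottle, 25 mm across and 61 mm high, with a flat-topped black screw cap and a white paper band. Origin: centre of its underside; z up.
- dropper: Look-alike that is not to be moved: amber-brown dropper bottle, 33 mm across and 102 mm high, with a black rubber dropper, on the near half of the table. Origin: centre of its underside; z up.
- jigger: Bystander that is not to be moved: steel double-cone measuring jigger, 39 mm across and 96 mm high, standing on end. Origin: centre of its underside; z up.
Things that resemble listed ones, but are neither listed nor needed, are in the scene too. What is shaped like the bottle_green but purple is not meant.

How it is judged (in metres and radians):
At the end, for the whole second after the job is handed in: Each colour bottle stands in the cup of its own colour: within 15 mm of the cup centre, underside less than 7 mm above the cup underside, tilt under 0.15 rad, at rest. Black-capped bottle, dropper bottle and jigger are upright, within 20 mm of their starts, at rest (horizontal distance between bottle_red and cup_red below 0.015 m and z of bottle_red in the frame of cup_red between -0.001 and 0.007 m and angle between each of bottle_red, bottle_yellow, bottle_green's own z axis and vertical below 0.15 rad and linear speed of each of bottle_red, bottle_yellow, bottle_green, varnish, dropper, jigger below 0.02 m/s and horizontal distance between bottle_yellow and cup_yellow below 0.015 m and z of bottle_yellow in the frame of cup_yellow between -0.001 and 0.007 m and horizontal distance between bottle_green and cup_green below 0.015 m and z of bottle_green in the frame of cup_green between -0.001 and 0.007 m and distance of each of varnish, dropper, jigger from where it was at the start of the episode below 0.02 m and angle between each of varnish, dropper, jigger's own z axis and vertical below 0.2 rad); the robot touches nothing.
It fails at once if the red bottle with the black cap, the dropper bottle or the steel jigger is moved more than 20 mm or tipped (distance of any of varnish, dropper, jigger from where it was at the start of the episode above 0.02 m or angle between any of varnish, dropper, jigger's own z axis and vertical above 0.4 rad).
It fails at once if a colour bottle is tipped over (more than 45 degrees) (angle between any of bottle_red, bottle_yellow, bottle_green's own z axis and vertical above 0.8 rad).
It fails at once if a colour bottle is dropped: it falls free of the fingers at more than 0.8 m/s (about 30 mm of fall) ((contact force between the fingers and bottle_red below 0.05 N and linear speed of bottle_red above 0.8 m/s) or (contact force between the fingers and bottle_yellow below 0.05 N and linear speed of bottle_yellow above 0.8 m/s) or (contact force between the fingers and bottle_green below 0.05 N and linear speed of bottle_green above 0.8 m/s)).
It also fails if it takes over 80 s, if anything falls off the work surface, if the arm or the gripper's body presses on something with over 40 N, if the wrist force passes 120 N, or if a joint passes its speed limit or range.

## Robot

A 6-joint arm with a two-finger parallel gripper is mounted at the origin on a cart in front of the work surface, level with it; the furniture and walls round the work are solid. World frame = base frame: x ahead of the robot, y to its left, z up, the work surface at z = 0. Lengths are in m, angles in degrees, forces in N, time in s.
With the tool pointing down it reaches from about 0.35 to 1 m from the base axis. Payload 7.1 kg.
Tool frame: the origin (TCP) lies on the mounting face of the last link; the fingertips stand 173 mm ahead of it and the grasp point (between the pads) lies 155 mm ahead of it (r.tips_ahead is the distance from the TCP to the fingertips, in m); z points along the fingers, y is the direction in which the jaws open and shut (so a half turn about z gives the same grasp; the last joint's range is limited). The gripper opens to 85 mm and grips with 20 to 120 N. Pads are 22 mm wide; open, the fingers measure 114 mm over their backs; the gripper's body (76 mm by 85 mm) begins 54 mm behind the grasp point. The pads swing forward as they close: fully open they stand 13 mm farther back than shut.
Start: joints at [66.406, 24.242, 93.386, -0, 62.372, -1.089], TCP at [0.239, 0.577, 0.405] pointing down, gripper open.
Joint ranges: [-172.04, 172.04], [-51.8, 120.97], [4.93, 147.93], [-75.15, 255.16], [6.16, 154.13], [-145.62, 145.62]. Speed limits (degrees/s): [136.94, 136.94, 172.46, 180, 180, 180].

## Interface

Orientations are given as a 3x3 rotation matrix whose columns are the frame's x, y, z axes.
In Python, from bench import sensors, read_camera, ticket, outline_of, r gives the robot as it stands.
- The arm moves only by the tool move_arm, never from a script. Its argument "plan" is a list that holds one entry, the list of rows, each a list of 5 numbers: the shift along the tool's x, y, z in cm, then the turn about the tool's z in rad, then the opening, from 0 (shut) to 1 (fully open). A call has 1 to 10 rows; each row is the pose to reach, as a shift and turn from the pose commanded when the call began, along the tool's axes at that moment; what a row does not reach only later rows make up. A row lasts 1/8 s, in which the tool goes at most 62.5 mm and 10.7 degrees, less where a joint would pass 70% of its speed; a pose out of reach is approached as far as the arm can. A call with a gripper value outside its range is refused whole. The fingers move at their own pace and stop on an object; the grip force is fixed at half the most. Time passes only in rows, so rows that repeat a pose let the fingers close. It gives the time, the measured TCP pose, the force and the opening at its end, in the units of the state.
- sensors.observe(): the state, without advancing time (a new reading comes with each control period).
- read_camera(name): name is "side" or "top" or "wrist"; returns a dict with "color" (480x640x3 uint8, red, green, blue), "range_z" (480x640 float32, m along the optical axis (not along the pixel's ray), 0 where there is no reading), "K" (3x3 intrinsics, pixels), "T" (4x4, takes a point from camera to world coordinates); the wrist camera has in their place "mount" (4x4, takes a point from camera to tool coordinates, whose origin is the TCP and whose axes are the flange's). Camera axes: x right, y up, looking along -z (the intrinsics and any distortion apply to the point x, -y, -z); pixel columns grow to the right and rows downward; lengths in m; the calibration is good to about 2 mm. A picture is of the moment at which its call begins: read the wrist's pose just before it.
- ticket.sign_off(): hands the job in, once; it reports no verdict.
Trained networks look in the newest picture that a camera, given by its name, has taken for a name from the list of things; names that differ only in an ending like _2 or _b are one class to them, and where a whole thing is asked for, a point or a joint stands for the part that bears it (a point fixed in the world has none). Each returns a list of dicts, best first, with "conf" (0 to 1); they miss things now and then, are a little off and sometimes report something else, mostly with a low value. They report only what shows in the picture. A call takes as long as a camera call. They do not tell look-alikes from the thing itself.
- outline_of(camera, query): "mask" (480x640 bool, what is visible of it) and "xy" ([column, row] in pixels, amid what is visible of it).
The state is a dict: "clock": time; "joint_pos": joint angles; "qvel": joint speeds; "joint_torque": joint torques, N m; "eef_pos": TCP position; "eef_rot": TCP orientation; "force": force on the tool from outside, world axes, zero at the start; "moment": the same for the moment, N m; "width": finger opening in m.
Only numpy, scipy, OpenCV 4.12 (cv2) and the standard library are available. Lean on these libraries where they do the work, as an engineer would, in place of code of your own. Each camera call takes 0.05 s, during which the arm holds its last target.

## Working session

There is one attempt and no reset: what is moved stays moved. The work goes in short steps, Python scripts to look and compute and a tool call to move; the robot and the scene stay as the last step left them, time stands still between calls to the robot, and variables do not carry over. Pictures are saved under pics/ and viewed, and the job is handed in when it is done.

Besides the shell and the picture viewer there is one more tool, called after ">>>" in YAML: its name, and indented under it one key for each argument. move_arm: Moves the arm, as the interface text tells. Its arguments: {"type":"object","properties":{"plan":{"type":"array","items":{"type":"array","items":{"type":"array","items":{"type":"number"}}}}},"required":["plan"]}

```bash
mkdir -p pics; ls
python3 - <<'E'
from bench import sensors, read_camera, ticket, outline_of, r
import cv2, numpy as np
s=sensors.observe(); print(s)
for n in ("top","side","wrist"):
    c=read_camera(n); cv2.imwrite(f"pics/{n}0.png",c["color"][:,:,::-1]); print(n,c["K"],c.get("T",c.get("mount")))
E
```

```text
pics
{'clock': 0.0, 'joint_pos': array([ 6.64098600e+01,  2.42855202e+01,  9.34313064e+01,  1.82423289e-03,
        6.23697212e+01, -1.08873696e+00]), 'qvel': array([ 0.02062018,  0.0606471 , -0.06443214,  0.06294674,  0.04570103,
        0.05813413]), 'joint_torque': array([-4.83714502e-04, -5.57385850e+01, -2.81731278e+01, -1.39622562e-04,
        7.60722411e-03,  4.76437049e-05]), 'eef_pos': array([0.23905748, 0.57718251, 0.40393447]), 'eef_rot': array([[-9.23864484e-01,  3.82719241e-01, -6.30356989e-04],
       [ 3.82719755e-01,  9.23863466e-01, -1.37302113e-03],
       [ 5.68821897e-05, -1.50973553e-03, -9.99998859e-01]]), 'force': array([ 0.46961589,  0.42406204, -1.16989941]), 'moment': array([0.00016624, 0.01734584, 0.05508062]), 'width': 0.08565138038917147}
top [[486.35411093   0.         316.84401435]
 [  0.         486.35411093 244.91961521]
 [  0.           0.           1.        ]] [[-0.02289144  0.9954611  -0.0923752   0.40736215]
 [-0.99961089 -0.02426378 -0.01376034 -0.02509848]
 [-0.01593925  0.09202426  0.99562919  0.97396144]
 [ 0.          0.          0.          1.        ]]
side [[445.97777265   0.         324.37427816]
 [  0.         445.97777265 237.54249824]
 [  0.           0.           1.        ]] [[-0.99553195 -0.02183002  0.0918672   0.57941578]
 [ 0.09290794 -0.40016967  0.91171945  0.80072759]
 [ 0.01685961  0.91618103  0.40040988  0.39013529]
 [ 0.          0.          0.          1.        ]]
wrist [[349.12650312   0.         316.24873922]
 [  0.         349.12650312 240.73817472]
 [  0.           0.           1.        ]] [[ 1.19806662e-03  9.62227826e-01  2.72242861e-01  6.97214333e-02]
 [ 9.99999248e-01 -1.22440735e-03 -7.31218478e-05 -2.69011747e-04]
 [ 2.62976283e-04  2.72242744e-01 -9.62228569e-01  3.01895598e-02]
 [ 0.00000000e+00  0.00000000e+00  0.00000000e+00  1.00000000e+00]]
```

View pics/top0.png

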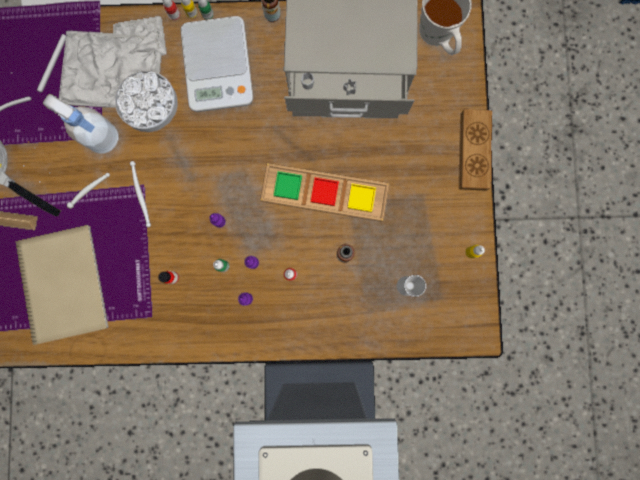

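View pics/side0.png

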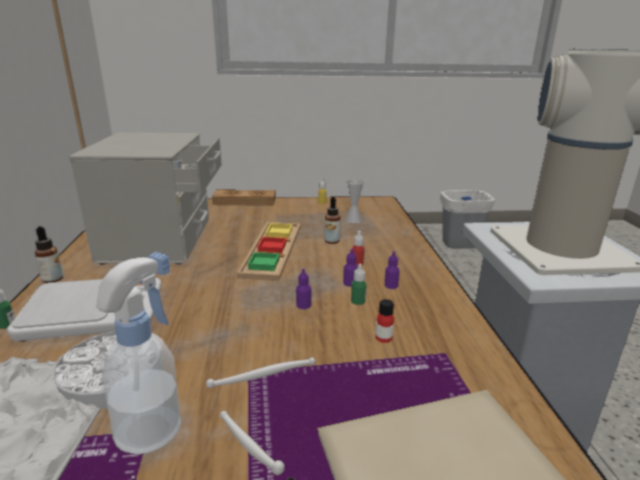

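View pics/wrist0.png

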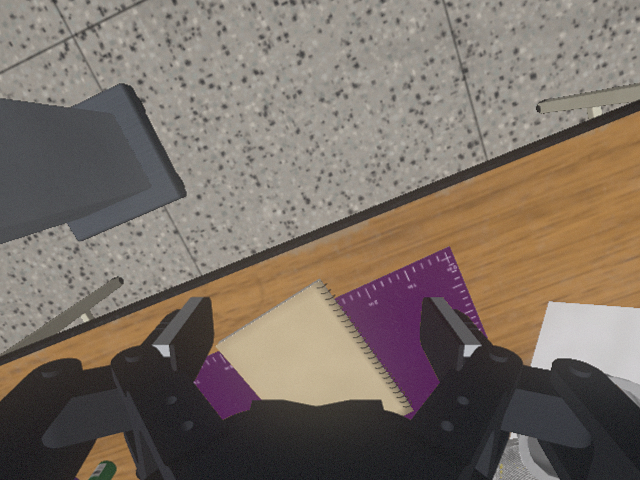

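Candidates in top view:
- **Red:** white-cap bottle at (290,274). The black-cap bottle at (168,277) is varnish, and the one at (171,8) is at the far scale.
- **Green:** (221,265). The one at (205,8) is at the far scale, and purple ones stand at (217,219), (251,262) and (245,298).
- **Yellow:** (475,251). Another is at the far scale, (188,8).
- **Not to move:** dropper (345,252), jigger (413,286).

I choose (290,274), (221,265) and (475,251), then check them in crops and measure.

```bash
cat > h.py <<'E'
from bench import sensors, read_camera, ticket, outline_of, r
import cv2, numpy as np
def cloud(c,T=None):
    T=c["T"] if T is None else T
    K=c["K"];z=c["range_z"].astype(float)
    v,u=np.mgrid[:480,:640]
    p=np.stack([(u-K[0,2])/K[0,0]*z,-(v-K[1,2])/K[1,1]*z,-z,np.ones_like(z)],-1)
    w=(p@T.T)[...,:3]; w[z<=0]=np.nan
    return w
def proj(c,P):
    q=np.linalg.inv(c["T"])@np.r_[P,1]; K=c["K"]
    return K[0,0]*q[0]/-q[2]+K[0,2], -K[1,1]*q[1]/-q[2]+K[1,2]
E
python3 - <<'E'
from h import *
N=["bottle_red","bottle_yellow","bottle_green","varnish","dropper","jigger","cup_red","cup_yellow","cup_green","tray"]
for n in ("top","side"):
    c=read_camera(n); w=cloud(c)
    np.savez(f"{n}.npz",w=w,c=c["color"])
    for q in N:
        for o in outline_of(n,q)[:3]:
            p=w[o["mask"]]; p=p[np.isfinite(p[:,0])]
            h=p[p[:,2]>0.004]
            if len(h)<3: print(n,q,o["conf"],o["xy"],"nodepth");continue
            zt=np.percentile(h[:,2],95)
            t=h[h[:,2]>zt-0.012]
            print(n,q,round(o["conf"],2),np.round(o["xy"]),o["mask"].sum(),"med",np.median(h,0).round(4),"min",h.min(0).round(3),"max",h.max(0).round(3),"top",t.mean(0).round(4))
c=cv2.imread("pics/top0.png")
a=[cv2.resize(c[v-30:v+30,u-30:u+30],(260,260),interpolation=2) for u,v in((290,274),(221,265),(475,251))]
s=cv2.imread("pics/side0.png"); b=cv2.resize(s[165:355,280:470],(520,520),interpolation=2)
im=np.zeros((520,780,3),np.uint8); im[:260]=np.hstack(a); cv2.imwrite("pics/crop.png",np.vstack([np.hstack(a)]));cv2.imwrite("pics/crops.png",b)
E
```

```text
top bottle_red 0.53 [290. 271.] 149 med [0.4401 0.0408 0.0392] min [0.43  0.03  0.014] max [0.453 0.055 0.07 ] top [0.4406 0.0422 0.059 ]
top bottle_yellow 0.75 [474. 253.] 206 med [ 0.4757 -0.3126  0.0374] min [ 0.464 -0.326  0.004] max [ 0.489 -0.305  0.07 ] top [ 0.477  -0.317   0.0578]
top bottle_green 0.64 [253. 259.] 143 med [0.4649 0.1145 0.041 ] min [0.455 0.106 0.004] max [0.478 0.13  0.07 ] top [0.4655 0.1176 0.0585]
top bottle_green 0.63 [247. 298.] 184 med [0.3954 0.127  0.0384] min [0.381 0.119 0.004] max [0.407 0.142 0.07 ] top [0.3955 0.1302 0.0583]
top bottle_green 0.53 [221. 268.] 162 med [0.4602 0.1727 0.0397] min [0.449 0.165 0.006] max [0.472 0.186 0.07 ] top [0.4609 0.1769 0.0585]
top varnish 0.48 [168. 275.] 189 med [0.4395 0.2726 0.0474] min [0.429 0.267 0.006] max [0.451 0.286 0.067] top [0.4403 0.2773 0.0607]
top dropper 0.77 [343. 256.] 239 med [ 0.4742 -0.0635  0.0733] min [ 0.461 -0.08   0.012] max [ 0.491 -0.049  0.104] top [ 0.4776 -0.0654  0.0987]
top dropper 0.42 [409. 284.] 496 med [ 0.4125 -0.1874  0.0644] min [ 0.394 -0.206  0.004] max [ 0.43  -0.16
[... 2344 characters left out ...]
 [271. 246.] 417 med [ 0.6025 -0.033   0.0129] min [ 0.574 -0.058  0.004] max [0.633 0.026 0.021] top [ 0.6028 -0.029   0.0135]
side cup_yellow 0.55 [278. 228.] 339 med [ 0.5881 -0.1101  0.0133] min [ 0.559 -0.151  0.005] max [ 0.616 -0.071  0.021] top [ 0.5881 -0.1032  0.0136]
side cup_yellow 0.31 [269. 244.] 413 med [ 0.6026 -0.034   0.013 ] min [ 0.574 -0.059  0.006] max [0.632 0.02  0.021] top [ 0.6028 -0.0291  0.0135]
side cup_green 0.92 [267. 259.] 539 med [0.6169 0.0411 0.0118] min [0.587 0.004 0.004] max [0.645 0.075 0.021] top [0.6171 0.0439 0.0133]
side tray 0.68 [267. 270.] 970 med [0.6061 0.0366 0.0094] min [ 0.543 -0.151  0.004] max [0.662 0.101 0.017] top [0.6056 0.0152 0.0091]
```

View pics/crop.png

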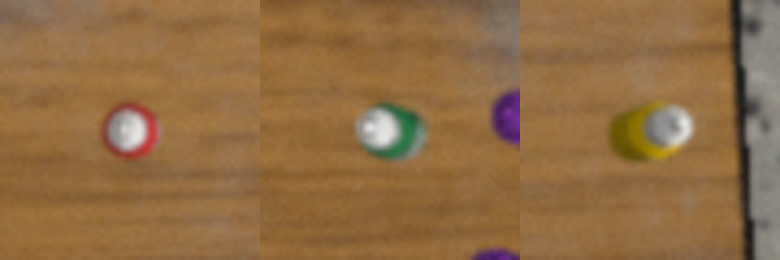

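View pics/crops.png

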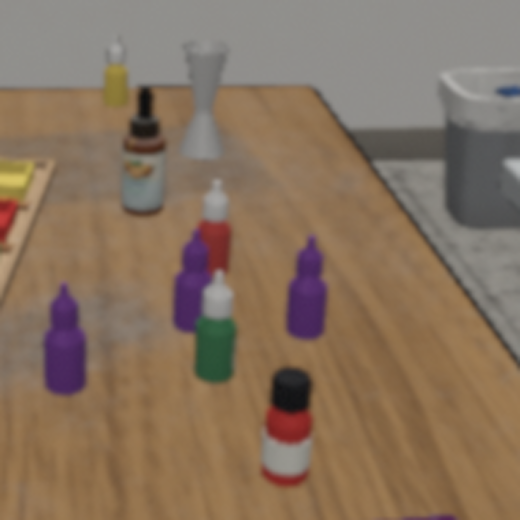

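The crops confirm the choice: white caps on the red, green and yellow bottles, with purple look-alikes and the black-capped one near them. The heights (about 68 mm) and the 75 mm cup spacing match the description. I'll grip high on the body (33 mm) with the jaws across the tray, so the fingers stay above the cup rims.

```bash
cat >> h.py <<'E'
G={"red":(0.440,0.0425),"green":(0.4605,0.1775),"yellow":(0.4765,-0.3165)}
C={"red":(0.6038,-0.0275),"green":(0.6185,0.045),"yellow":(0.589,-0.1025)}
def go(x,y,zg,head=-11):
    s=sensors.observe();R=np.array(s["eef_rot"]);p=s["eef_pos"]
    d=R.T@(np.array([x,y,zg+0.155])-p)*100
    h=np.degrees(np.arctan2(R[1,1],R[0,1]))
    a=(h-head+90)%180-90
    print("shift cm",d.round(2),"turn",round(np.radians(a),3),"head",round(h,2),"w",round(s["width"],4),"t",s["clock"],"p",p.round(4),"F",np.round(s["force"],1),"j",np.round(s["joint_pos"],0))
E
python3 -c "
from h import *
go(*G['green'],0.2)"
```

```text
shift cm [-35.75 -28.47   4.97] turn 1.37 head 67.5 w 0.0853 t 1.25 p [0.2392 0.5774 0.4047] F [-0.9 -0.5  0.5] j [66. 24. 93.  0. 62. -1.]
```

>>> move_arm:
  plan:
    - [[-35.75, -28.47, 5, 1.37, 0.6], [-35.75, -28.47, 5, 1.37, 0.6], [-35.75, -28.47, 5, 1.37, 0.6], [-35.75, -28.47, 5, 1.37, 0.6], [-35.75, -28.47, 5, 1.37, 0.6], [-35.75, -28.47, 5, 1.37, 0.6], [-35.75, -28.47, 5, 1.37, 0.6], [-35.75, -28.47, 5, 1.37, 0.6], [-35.75, -28.47, 5, 1.37, 0.6], [-35.75, -28.47, 5, 1.37, 0.6]]

```text
clock: 2.5
eef_pos: [0.4603, 0.178, 0.3548]
eef_rot: [[0.19, 0.982, 0.0], [0.982, -0.19, 0.0], [0.0, -0.0, -1.0]]
force: [-0.5, 0.4, 0.4]
width: 0.0513
```

Run:
```python
from h import *
go(*G['green'],0.033)
s=sensors.observe(); c=read_camera("wrist"); cv2.imwrite("pics/w1.png",c["color"][:,:,::-1])
T=np.eye(4);T[:3,:3]=s["eef_rot"];T[:3,3]=s["eef_pos"];w=cloud(c,T@c["mount"])
for q in ("bottle_green","bottle_red"):
  for o in outline_of("wrist",q)[:4]:
    p=w[o["mask"]];p=p[np.isfinite(p[:,0])];h=p[(p[:,2]>0.004)&(p[:,2]<.075)]
    if len(h)>5:
        t=h[h[:,2]>.045];print(q,round(o["conf"],2),np.round(o["xy"]),h.min(0).round(3),h.max(0).round(3),t.mean(0).round(4))
```

```text
shift cm [-0.05  0.03 16.68] turn 0.001 head -10.95 w 0.0513 t 2.5 p [0.4603 0.178  0.3548] F [-0.5  0.4  0.4] j [ 20.  17. 112.   0.  51.  31.]
bottle_green 0.97 [419. 197.] [0.537 0.172 0.004] [0.561 0.197 0.069] [0.5475 0.1859 0.0571]
bottle_green 0.87 [258. 283.] [0.384 0.12  0.004] [0.406 0.143 0.057] [0.4011 0.1308 0.0514]
bottle_green 0.62 [316. 224.] [0.448 0.167 0.006] [0.472 0.19  0.069] [0.4597 0.1786 0.0575]
bottle_green 0.58 [335. 287.] [0.452 0.11  0.004] [0.477 0.13  0.07 ] [0.4642 0.12   0.0567]
bottle_red 0.84 [319. 358.] [0.428 0.033 0.004] [0.451 0.055 0.069] [0.4392 0.0451 0.0559]
bottle_red 0.34 [471. 449.] [ 0.561 -0.147  0.005] [ 0.608 -0.073  0.02 ] [nan nan nan]<stdin>:9: RuntimeWarning: Mean of empty slice.
  ret = um.true_divide(
```

View pics/w1.png

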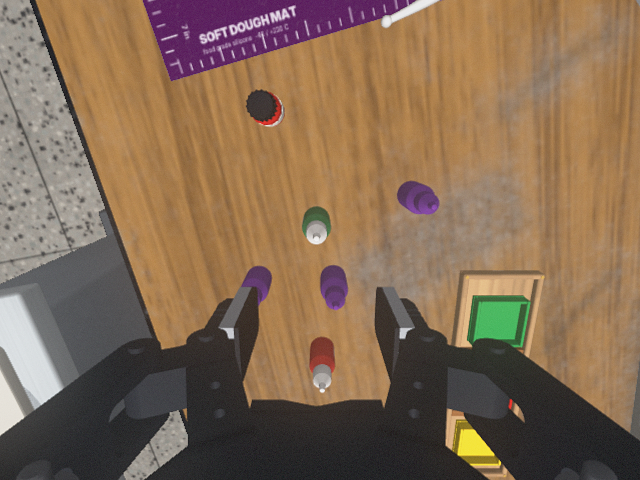

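The wrist view shows the green bottle at (316,224). It measures (0.460, 0.1785), which agrees with the top camera. The red bottle is at (320,360), and the purple ones are clear of the jaw plane. I'll descend and grip.

>>> move_arm:
  plan:
    - [[0, 0, 5, 0, 0.6], [0, 0, 10, 0, 0.6], [0, 0, 14, 0, 0.6], [0, 0, 16, 0, 0.6], [0, 0, 16.7, 0, 0.6], [0, 0, 16.7, 0, 0.6], [0, 0, 16.7, 0, 0], [0, 0, 16.7, 0, 0], [0, 0, 16.7, 0, 0], [0, 0, 16.7, 0, 0]]

```text
clock: 3.9
eef_pos: [0.4608, 0.1777, 0.1889]
eef_rot: [[0.191, 0.982, 0.002], [0.982, -0.191, 0.001], [0.001, 0.002, -1.0]]
force: [-1.4, 1.2, 5.6]
width: 0.0225
```

Run:
```python
from h import *
go(*C['green'],0.15)
c=read_camera("side"); cv2.imwrite("pics/s1.png",cv2.resize(c["color"][165:355,250:500,::-1],(750,570)))
```

```text
shift cm [-10.01  18.03 -11.59] turn -0.0 head -11.01 w 0.0225 t 3.9 p [0.4608 0.1777 0.1889] F [-1.4  1.2  5.6] j [ 20.  35. 116.   0.  30.  31.]
```

View pics/s1.png

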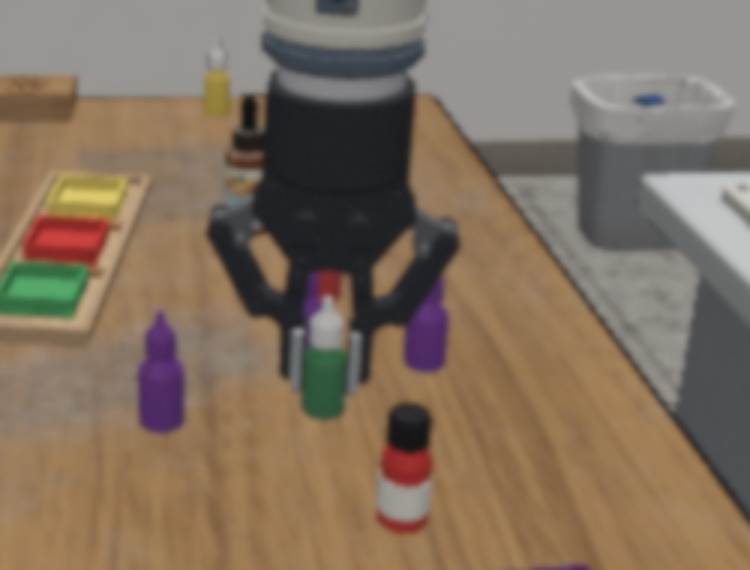

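The green bottle is between the pads, upright, at width 22.5 mm. I'll lift it, carry it over and look before lowering.

>>> move_arm:
  plan:
    - [[0, 0, -3, 0, 0], [0, 0, -7, 0, 0], [0, 0, -11, 0, 0], [-2, 3.6, -11.6, 0, 0], [-5, 9, -11.6, 0, 0], [-8, 14.4, -11.6, 0, 0], [-9.5, 17.1, -11.6, 0, 0], [-10, 18, -11.6, 0, 0], [-10, 18, -11.6, 0, 0], [-10, 18, -11.6, 0, 0]]

```text
clock: 5.2
eef_pos: [0.6171, 0.0459, 0.3037]
eef_rot: [[0.19, 0.982, -0.001], [0.982, -0.19, 0.0], [-0.0, -0.001, -1.0]]
force: [-0.4, 0.9, -0.4]
width: 0.0228
```

```bash
cat > chk.py <<'E'
from h import *
import sys
col=sys.argv[1]; tag=sys.argv[2]
s=sensors.observe(); c=read_camera("side"); w=cloud(c); im=c["color"][:,:,::-1].copy()
cv2.imwrite(f"pics/s_{tag}.png",cv2.resize(im[120:300,200:440],(720,540)))
for o in outline_of("side","bottle_"+col)[:4]:
    p=w[o["mask"]];p=p[np.isfinite(p[:,0])]
    print(col,round(o["conf"],2),np.round(o["xy"]),np.percentile(p,3,axis=0).round(3),np.percentile(p,97,axis=0).round(3))
c=read_camera("wrist"); cv2.imwrite(f"pics/w_{tag}.png",c["color"][:,:,::-1])
T=np.eye(4);T[:3,:3]=s["eef_rot"];T[:3,3]=s["eef_pos"];w=cloud(c,T@c["mount"])
for o in outline_of("wrist","cup_"+col)[:3]:
    p=w[o["mask"]];p=p[np.isfinite(p[:,0])];p=p[p[:,2]<.025]
    if len(p)>5: print("cup",round(o["conf"],2),np.round(o["xy"]),np.percentile(p,1,axis=0).round(3),np.percentile(p,99,axis=0).round(3),np.median(p,0).round(4))
E
python3 chk.py green g1; python3 -c "
from h import *
go(*C['green'],0.0420)"
```

```text
green 0.86 [350. 273.] [0.453 0.054 0.001] [0.476 0.131 0.06 ]
green 0.71 [258. 192.] [0.608 0.045 0.119] [0.627 0.059 0.176]
green 0.58 [301. 290.] [0.536 0.126 0.   ] [0.561 0.197 0.06 ]
green 0.58 [389. 274.] [0.381 0.125 0.001] [0.405 0.143 0.06 ]
cup 0.81 [317. 235.] [0.59  0.018 0.005] [0.644 0.071 0.02 ] [0.6169 0.0437 0.0088]
shift cm [-0.06  0.11 10.68] turn 0.001 head -10.94 w 0.0229 t 5.4 p [0.6176 0.0458 0.3038] F [0.1 0.6 0.5] j [ 3. 31. 98.  0. 51. 14.]
```

View pics/s_g1.png

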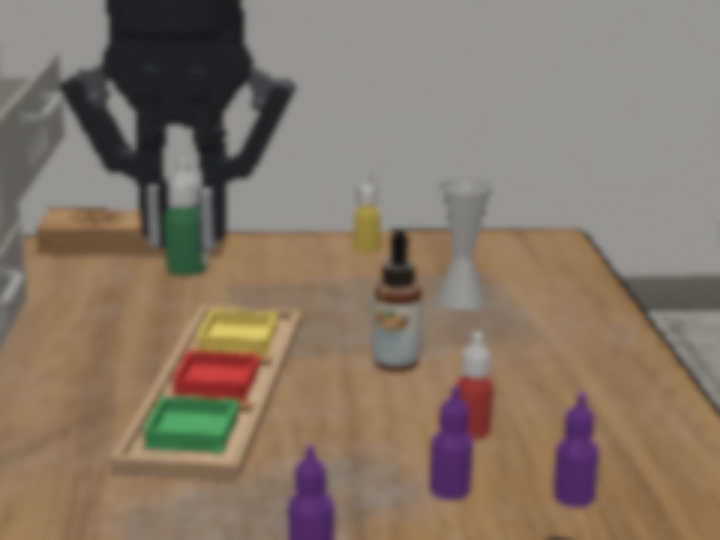

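View pics/w_g1.png

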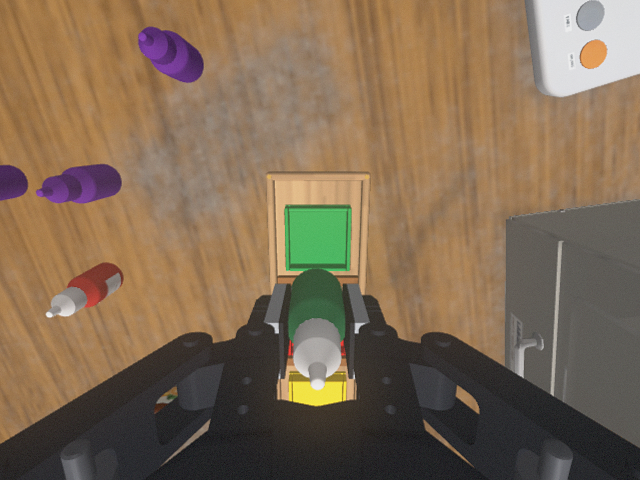

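>>> move_arm:
  plan:
    - [[0, 0.1, 4, 0, 0], [0, 0.1, 7.5, 0, 0], [0, 0.1, 9.5, 0, 0], [0, 0.1, 10.2, 0, 0], [0, 0.1, 10.5, 0, 0], [0, 0.1, 10.5, 0, 0]]

```text
clock: 6.15
eef_pos: [0.6195, 0.0449, 0.1996]
eef_rot: [[0.191, 0.982, 0.001], [0.982, -0.191, 0.0], [0.0, 0.001, -1.0]]
force: [-0.4, -0.4, -0.7]
width: 0.0226
```

```bash
python3 chk.py green g2; python3 -c "
from h import *
go(*C['green'],0.0410)"
```

```text
green 0.91 [391. 274.] [0.377 0.052 0.   ] [0.405 0.143 0.06 ]
green 0.82 [304. 291.] [0.537 0.182 0.001] [0.561 0.197 0.061]
green 0.68 [260. 246.] [0.609 0.033 0.014] [0.63  0.058 0.072]
green 0.55 [350. 268.] [0.453 0.114 0.001] [0.476 0.13  0.06 ]
cup 0.78 [309. 258.] [0.595 0.042 0.005] [0.645 0.072 0.02 ] [0.6194 0.0594 0.0092]
shift cm [-0.   -0.09  0.35] turn -0.0 head -11.0 w 0.0225 t 6.35 p [0.6194 0.0448 0.1995] F [-0.6  0.5 -0.3] j [ 3. 40. 99. -0. 41. 14.]
```

View pics/s_g2.png

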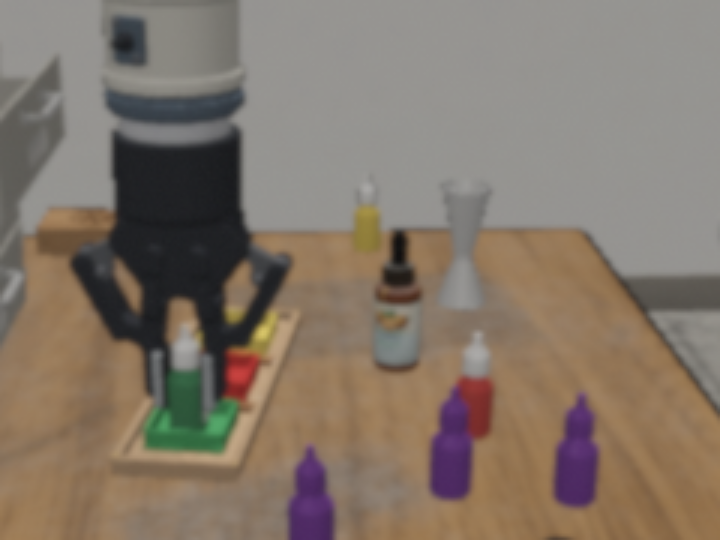

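>>> move_arm:
  plan:
    - [[0, -0.05, 0.15, 0, 0], [0, -0.05, 0.25, 0, 0], [0, -0.05, 0.25, 0, 0]]

```text
clock: 6.72
eef_pos: [0.6187, 0.045, 0.197]
eef_rot: [[0.191, 0.982, 0.0], [0.982, -0.191, 0.0], [0.0, 0.0, -1.0]]
force: [-1.7, 0.2, 6.7]
width: 0.0225
```

The bottle has touched the cup floor (6.7 N). I'll open, then lift.

>>> move_arm:
  plan:
    - [[0, 0, 0, 0, 0.35], [0, 0, 0, 0, 0.5], [0, 0, 0, 0, 0.6], [0, 0, 0, 0, 0.6], [0, 0, -3, 0, 0.6], [0, 0, -7, 0, 0.6], [0, 0, -12, 0, 0.6], [0, 0, -15, 0, 0.6], [0, 0, -15, 0, 0.6]]

```text
clock: 7.85
eef_pos: [0.6194, 0.045, 0.3491]
eef_rot: [[0.191, 0.982, 0.005], [0.982, -0.191, 0.0], [0.001, 0.005, -1.0]]
force: [0.0, -0.2, -0.8]
width: 0.0517
```

```bash
python3 chk.py green g3; python3 -c "
from h import *
go(0.4395,0.043,0.2)"
```

```text
green 0.93 [389. 273.] [0.382 0.112 0.001] [0.405 0.144 0.061]
green 0.85 [305. 290.] [0.537 0.184 0.003] [0.561 0.197 0.06 ]
green 0.84 [260. 247.] [ 0.606 -0.026  0.012] [0.629 0.058 0.068]
green 0.72 [349. 269.] [0.455 0.117 0.003] [0.476 0.131 0.059]
cup 0.87 [308. 210.] [0.594 0.018 0.01 ] [0.647 0.072 0.024] [0.6221 0.05   0.0125]
shift cm [ -3.59 -17.49  -0.98] turn -0.0 head -11.0 w 0.0513 t 8.05 p [0.618  0.0449 0.3447] F [ 0.1  0.7 -0.4] j [ 3. 28. 96. -0. 56. 14.]
```

View pics/w_g3.png

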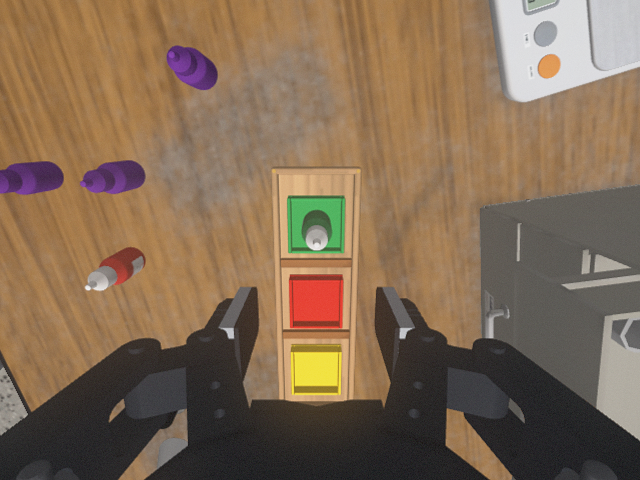

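Green stands centred in its cup at (317,225). Red is next.

>>> move_arm:
  plan:
    - [[-1.2, -5.8, -0.5, 0, 0.6], [-2.4, -11.6, -0.5, 0, 0.6], [-3.4, -16.5, -0.5, 0, 0.6], [-3.55, -17.45, -0.5, 0, 0.6], [-3.55, -17.45, -0.5, 0, 0.6], [-3.55, -17.45, -0.5, 0, 0.6]]

```text
clock: 8.8
eef_pos: [0.442, 0.0434, 0.3512]
eef_rot: [[0.191, 0.982, 0.001], [0.982, -0.191, 0.0], [0.0, 0.001, -1.0]]
force: [0.2, -0.4, -0.4]
width: 0.0511
```

Run:
```python
from h import *
go(0.4395,0.0435,0.033)
s=sensors.observe(); c=read_camera("wrist"); cv2.imwrite("pics/w_r0.png",c["color"][:,:,::-1])
T=np.eye(4);T[:3,:3]=s["eef_rot"];T[:3,3]=s["eef_pos"];w=cloud(c,T@c["mount"])
for o in outline_of("wrist","bottle_red")[:4]:
    p=w[o["mask"]];p=p[np.isfinite(p[:,0])];h=p[(p[:,2]>0.004)&(p[:,2]<.075)]
    print(round(o["conf"],2),np.round(o["xy"]),h.min(0).round(3),h.max(0).round(3))
```

```text
shift cm [-0.05 -0.26 16.32] turn -0.0 head -11.0 w 0.0511 t 8.8 p [0.442  0.0434 0.3512] F [ 0.2 -0.4 -0.4] j [  4.  14. 118.  -0.  48.  15.]
0.71 [313. 224.] [0.426 0.031 0.004] [0.451 0.054 0.069]
0.37 [498. 224.] [ 0.548 -0.131  0.004] [0.664 0.1   0.064]
```

View pics/w_r0.png

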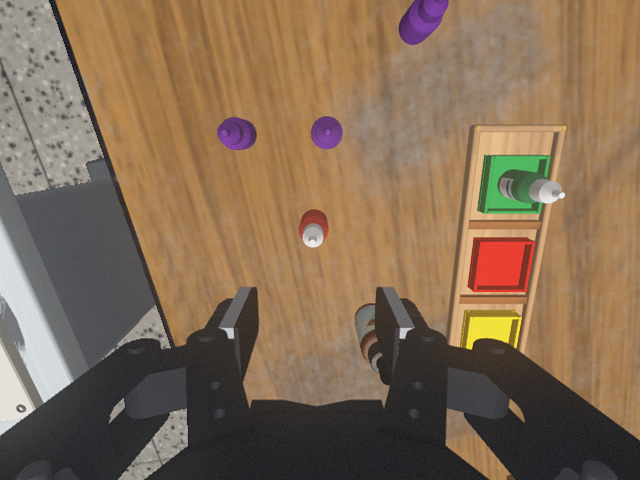

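The red bottle is at (313,228), which gives (0.439, 0.043). The dropper at (370,340) is 11 cm off to the side.

>>> move_arm:
  plan:
    - [[0, -0.25, 5, 0, 0.6], [0, -0.25, 10, 0, 0.6], [0, -0.25, 14, 0, 0.6], [0, -0.25, 15.7, 0, 0.6], [0, -0.25, 16.3, 0, 0.6], [0, -0.25, 16.3, 0, 0.6], [0, -0.25, 16.3, 0, 0], [0, -0.25, 16.3, 0, 0], [0, -0.25, 16.3, 0, 0], [0, -0.25, 16.3, 0, 0]]

```text
clock: 10.15
eef_pos: [0.4385, 0.0439, 0.1892]
eef_rot: [[0.191, 0.982, 0.002], [0.982, -0.191, 0.0], [0.001, 0.002, -1.0]]
force: [-0.4, -0.6, 6.3]
width: 0.0225
```

```bash
python3 -c "
from h import *
go(*C['red'],0.15)"
```

```text
shift cm [ -3.85  17.61 -11.54] turn 0.0 head -11.0 w 0.0225 t 10.15 p [0.4385 0.0439 0.1892] F [-0.4 -0.6  6.3] j [  4.  32. 122.  -0.  25.  15.]
```

>>> move_arm:
  plan:
    - [[0, 0, -3, 0, 0], [0, 0, -7, 0, 0], [0, 0, -11, 0, 0], [-0.8, 3.6, -11.6, 0, 0], [-2, 9, -11.6, 0, 0], [-3, 14, -11.6, 0, 0], [-3.6, 16.5, -11.6, 0, 0], [-3.85, 17.6, -11.6, 0, 0], [-3.85, 17.6, -11.6, 0, 0], [-3.85, 17.6, -11.6, 0, 0]]

```text
clock: 11.4
eef_pos: [0.6024, -0.027, 0.3041]
eef_rot: [[0.19, 0.982, -0.001], [0.982, -0.19, 0.0], [-0.0, -0.001, -1.0]]
force: [0.1, 1.5, -0.1]
width: 0.0225
```

```bash
python3 chk.py red r1; python3 -c "
from h import *
go(*C['red'],0.0420)"
```

```text
red 0.7 [270. 181.] [ 0.591 -0.028  0.119] [ 0.61  -0.015  0.174]
cup 0.63 [319. 239.] [ 0.576 -0.057  0.005] [ 0.629 -0.002  0.02 ] [ 0.6023 -0.0303  0.0088]
shift cm [-0.02  0.09 10.74] turn 0.001 head -10.97 w 0.0225 t 11.6 p [ 0.603  -0.0271  0.3044] F [0.4 0.4 0.2] j [ -4.  30. 100.   0.  50.   7.]
```

View pics/w_r1.png

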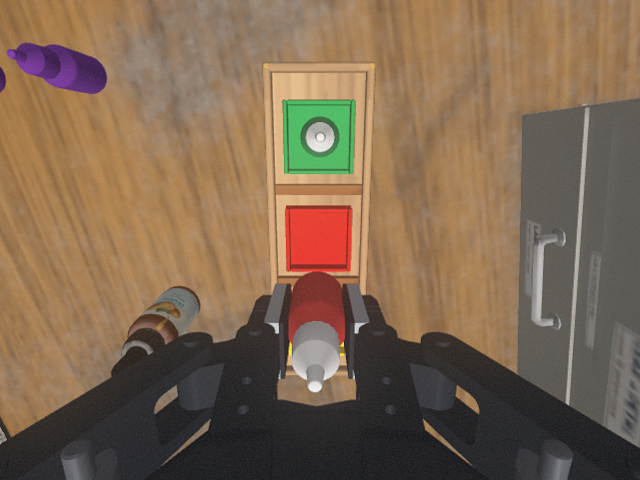

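>>> move_arm:
  plan:
    - [[0, 0.05, 4, 0, 0], [0, 0.05, 7.5, 0, 0], [0, 0.05, 9.5, 0, 0], [0, 0.05, 10.2, 0, 0], [0, 0.05, 10.5, 0, 0], [0, 0.05, 10.5, 0, 0]]

```text
clock: 12.35
eef_pos: [0.6044, -0.0277, 0.2001]
eef_rot: [[0.191, 0.982, 0.001], [0.982, -0.191, -0.0], [0.0, 0.001, -1.0]]
force: [0.6, 0.5, -0.6]
width: 0.0229
```

```bash
python3 chk.py red r2; python3 -c "
from h import *
go(*C['red'],0.0420)"
```

```text
red 0.68 [271. 231.] [ 0.594 -0.029  0.016] [ 0.613 -0.017  0.071]
cup 0.77 [315. 261.] [ 0.581 -0.03   0.006] [ 0.631 -0.001  0.02 ] [ 0.6057 -0.0142  0.0093]
shift cm [ 0.01 -0.05  0.3 ] turn -0.0 head -11.0 w 0.0222 t 12.55 p [ 0.6043 -0.0277  0.2   ] F [ 0.6  0.9 -0.3] j [ -4.  39. 101.   0.  40.   7.]
```

View pics/s_r2.png

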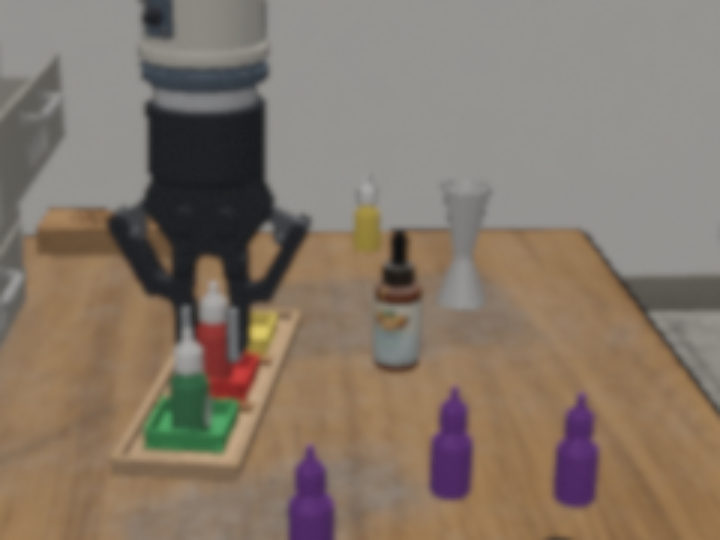

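>>> move_arm:
  plan:
    - [[0, -0.05, 0.15, 0, 0], [0, -0.05, 0.28, 0, 0], [0, -0.05, 0.28, 0, 0]]

```text
clock: 12.92
eef_pos: [0.6036, -0.0275, 0.1973]
eef_rot: [[0.191, 0.982, 0.0], [0.982, -0.191, -0.0], [0.0, 0.0, -1.0]]
force: [-2.3, -0.1, 9.0]
width: 0.0224
```

It touched down at 9 N. I'll release and lift.

>>> move_arm:
  plan:
    - [[0, 0, 0, 0, 0.35], [0, 0, 0, 0, 0.5], [0, 0, 0, 0, 0.6], [0, 0, 0, 0, 0.6], [0, 0, -3, 0, 0.6], [0, 0, -7, 0, 0.6], [0, 0, -12, 0, 0.6], [0, 0, -15, 0, 0.6], [0, 0, -15, 0, 0.6]]

```text
clock: 14.05
eef_pos: [0.6043, -0.0276, 0.3492]
eef_rot: [[0.191, 0.982, 0.005], [0.982, -0.191, -0.0], [0.001, 0.005, -1.0]]
force: [0.2, -0.1, -0.9]
width: 0.0513
```

```bash
python3 chk.py red r3; python3 -c "
from h import *
go(*G['yellow'],0.2)"
```

```text
red 0.53 [271. 232.] [ 0.592 -0.029  0.016] [ 0.61  -0.017  0.07 ]
red 0.33 [282. 230.] [ 0.562 -0.128  0.008] [ 0.593 -0.074  0.02 ]
cup 0.56 [319. 209.] [ 0.579 -0.056  0.008] [ 0.633 -0.002  0.024] [ 0.6077 -0.0236  0.0123]
shift cm [-30.79  -6.9   -0.98] turn -0.0 head -11.0 w 0.051 t 14.25 p [ 0.6029 -0.0275  0.3449] F [-0.1  0.6 -0.7] j [-4. 27. 99.  0. 55.  7.]
```

View pics/w_r3.png

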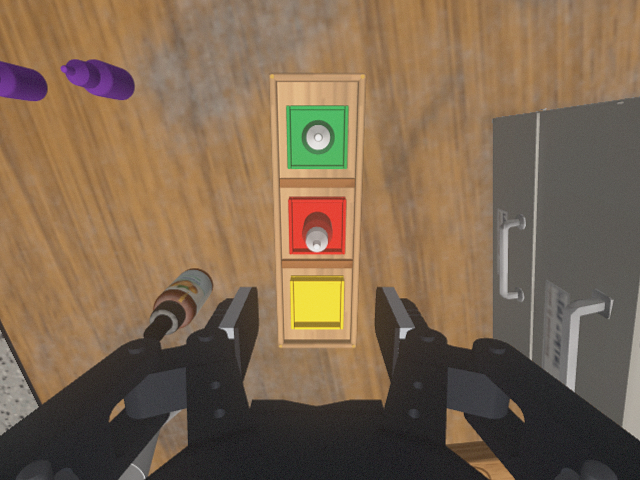

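Green and red stand in their cups at (318,137) and (317,230). Now yellow.

>>> move_arm:
  plan:
    - [[-5, -1.1, -0.5, 0, 0.6], [-10.5, -2.3, -0.5, 0, 0.6], [-16, -3.6, -0.5, 0, 0.6], [-21.5, -4.8, -0.5, 0, 0.6], [-27, -6, -0.5, 0, 0.6], [-30, -6.7, -0.5, 0, 0.6], [-30.8, -6.9, -0.5, 0, 0.6], [-30.8, -6.9, -0.5, 0, 0.6], [-30.8, -6.9, -0.5, 0, 0.6]]

```text
clock: 15.38
eef_pos: [0.4774, -0.3156, 0.351]
eef_rot: [[0.19, 0.982, -0.001], [0.982, -0.19, 0.001], [0.001, -0.001, -1.0]]
force: [-0.1, 0.2, -0.1]
width: 0.0514
```

Run:
```python
from h import *
go(0.4765,-0.3165,0.033)
s=sensors.observe(); c=read_camera("wrist"); cv2.imwrite("pics/w_y0.png",c["color"][:,:,::-1])
T=np.eye(4);T[:3,:3]=s["eef_rot"];T[:3,3]=s["eef_pos"];w=cloud(c,T@c["mount"])
for o in outline_of("wrist","bottle_yellow")[:4]:
    p=w[o["mask"]];p=p[np.isfinite(p[:,0])];h=p[(p[:,2]>0.004)&(p[:,2]<.075)]
    print(round(o["conf"],2),np.round(o["xy"]),h.min(0).round(3),h.max(0).round(3))
```

```text
shift cm [-0.11 -0.06 16.3 ] turn 0.001 head -10.93 w 0.0514 t 15.375 p [ 0.4774 -0.3156  0.351 ] F [-0.1  0.2 -0.1] j [-35.  24. 102.   0.  54. -24.]
0.77 [315. 228.] [ 0.464 -0.329  0.004] [ 0.487 -0.307  0.07 ]
```

View pics/w_y0.png

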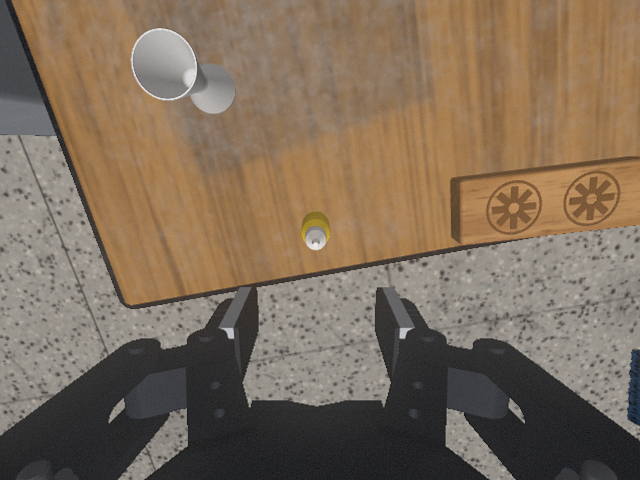

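The yellow bottle is at (316,230), giving (0.4755, -0.318). The jigger at (200,80) and the wooden block at (540,200) are clear.

>>> move_arm:
  plan:
    - [[-0.2, -0.1, 5, 0, 0.6], [-0.2, -0.1, 10, 0, 0.6], [-0.2, -0.1, 14, 0, 0.6], [-0.2, -0.1, 15.7, 0, 0.6], [-0.2, -0.1, 16.3, 0, 0.6], [-0.2, -0.1, 16.3, 0, 0.6], [-0.2, -0.1, 16.3, 0, 0], [-0.2, -0.1, 16.3, 0, 0], [-0.2, -0.1, 16.3, 0, 0], [-0.2, -0.1, 16.3, 0, 0]]

```text
clock: 16.73
eef_pos: [0.476, -0.3188, 0.19]
eef_rot: [[0.191, 0.982, 0.002], [0.982, -0.191, -0.001], [-0.001, 0.002, -1.0]]
force: [-0.6, 0.7, 6.6]
width: 0.0227
```

```bash
python3 -c "
from h import *
go(*C['yellow'],0.15)"
```

```text
shift cm [ 23.38   6.98 -11.51] turn -0.0 head -11.01 w 0.0227 t 16.725 p [ 0.476  -0.3188  0.19  ] F [-0.6  0.7  6.6] j [-35.  38. 106.  -0.  36. -24.]
```

>>> move_arm:
  plan:
    - [[0, 0, -3, 0, 0], [0, 0, -7, 0, 0], [0, 0, -11, 0, 0], [4, 1.2, -11.6, 0, 0], [9, 2.7, -11.6, 0, 0], [14.5, 4.3, -11.6, 0, 0], [20, 6, -11.6, 0, 0], [22.8, 6.8, -11.6, 0, 0], [23.4, 7, -11.6, 0, 0], [23.4, 7, -11.6, 0, 0]]

```text
clock: 17.98
eef_pos: [0.5888, -0.1023, 0.3048]
eef_rot: [[0.19, 0.982, 0.0], [0.982, -0.19, -0.0], [-0.0, 0.0, -1.0]]
force: [-0.2, -0.6, -0.6]
width: 0.0223
```

```bash
python3 chk.py yellow y1; python3 -c "
from h import *
go(*C['yellow'],0.0430)"
```

```text
yellow 0.79 [277. 173.] [ 0.579 -0.103  0.117] [ 0.598 -0.089  0.178]
cup 0.74 [352. 136.] [ 0.549 -0.147  0.004] [0.652 0.056 0.014] [ 0.6026 -0.0293  0.0068]
cup 0.72 [318. 237.] [ 0.562 -0.13   0.007] [ 0.615 -0.075  0.021] [ 0.5888 -0.1034  0.0091]
shift cm [ 0.09  0.03 10.65] turn -0.002 head -11.09 w 0.0224 t 18.175 p [ 0.5885 -0.1033  0.3045] F [ 0.5 -0.7  0.3] j [-11.  29. 101.  -0.  50.   0.]
```

View pics/w_y1.png

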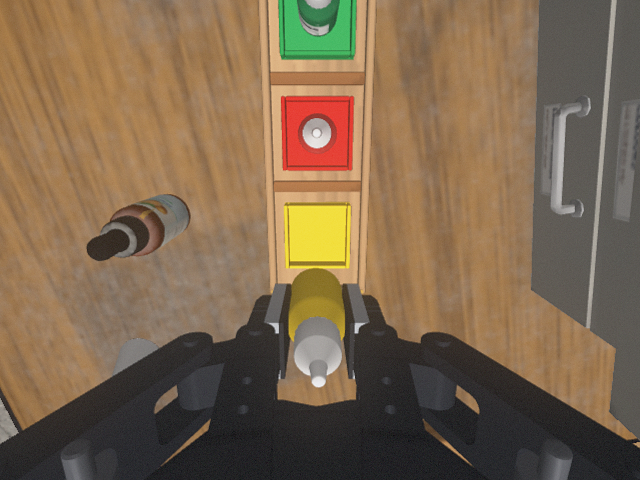

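>>> move_arm:
  plan:
    - [[0, 0, 4, 0, 0], [0, 0, 7.5, 0, 0], [0, 0, 9.5, 0, 0], [0, 0, 10.1, 0, 0], [0, 0, 10.4, 0, 0], [0, 0, 10.4, 0, 0]]

```text
clock: 18.92
eef_pos: [0.5894, -0.1022, 0.2013]
eef_rot: [[0.191, 0.982, 0.001], [0.982, -0.191, -0.0], [-0.0, 0.001, -1.0]]
force: [-1.4, -0.1, -0.3]
width: 0.0225
```

```bash
python3 chk.py yellow y2; python3 -c "
from h import *
go(*C['yellow'],0.0430)"
```

```text
yellow 0.78 [279. 216.] [ 0.579 -0.283  0.002] [ 0.598 -0.09   0.073]
cup 0.62 [317. 260.] [ 0.567 -0.105  0.006] [ 0.616 -0.075  0.02 ] [ 0.5924 -0.0881  0.0092]
shift cm [-0.04 -0.02  0.32] turn 0.0 head -11.0 w 0.0221 t 19.125 p [ 0.5893 -0.1021  0.2012] F [-0.2 -0.1 -0.5] j [-11.  39. 102.  -0.  39.   0.]
```

View pics/s_y2.png

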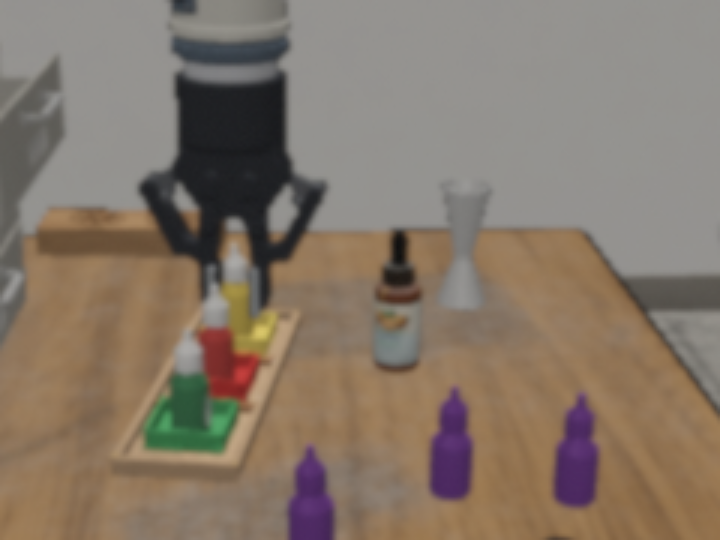

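>>> move_arm:
  plan:
    - [[0, 0, 0.15, 0, 0], [0, 0, 0.3, 0, 0], [0, 0, 0.3, 0, 0]]

```text
clock: 19.5
eef_pos: [0.5891, -0.1021, 0.198]
eef_rot: [[0.191, 0.982, 0.0], [0.982, -0.191, -0.0], [-0.0, 0.0, -1.0]]
force: [-2.0, 0.1, 6.2]
width: 0.0226
```

>>> move_arm:
  plan:
    - [[0, 0, 0, 0, 0.35], [0, 0, 0, 0, 0.5], [0, 0, 0, 0, 0.6], [0, 0, 0, 0, 0.6], [0, 0, -3, 0, 0.6], [0, 0, -7, 0, 0.6], [0, 0, -12, 0, 0.6], [0, 0, -17, 0, 0.6], [0, 0, -20, 0, 0.6], [0, 0, -20, 0, 0.6]]

```text
clock: 20.75
eef_pos: [0.5896, -0.1022, 0.4003]
eef_rot: [[0.191, 0.982, 0.005], [0.982, -0.191, -0.001], [0.0, 0.006, -1.0]]
force: [0.5, -0.3, 0.8]
width: 0.0513
```

>>> move_arm:
  plan:
    - [[-6, 0, 0, 0, 0.6], [-12, 0, 0, 0, 0.6], [-18, 0, 0, 0, 0.6], [-24, 0, 0, 0, 0.6], [-26, 0, 0, 0, 0.6], [-26, 0, 0, 0, 0.6], [-26, 0, 0, 0, 0.6], [-26, 0, 0, 0, 0.6]]

```text
clock: 21.75
eef_pos: [0.5399, -0.3558, 0.3972]
eef_rot: [[0.189, 0.982, -0.0], [0.982, -0.189, 0.0], [0.0, -0.0, -1.0]]
force: [0.1, 0.8, -1.1]
width: 0.0511
```

Run:
```python
from h import *
go(0.5,-0.3,0.2)
for n in ("top","side"):
    c=read_camera(n); w=cloud(c); im=c["color"][:,:,::-1]
    cv2.imwrite(f"pics/fin_{n}.png",cv2.resize(im[150:330,130:450] if n=="top" else im[160:360,220:460],(800,450) if n=="top" else (720,600)))
    for q in ("bottle_red","bottle_yellow","bottle_green","varnish","dropper","jigger"):
        for o in outline_of(n,q)[:4]:
            p=w[o["mask"]];p=p[np.isfinite(p[:,0])];h=p[p[:,2]>0.004]
            zt=np.percentile(h[:,2],95);t=h[h[:,2]>zt-.012]
            print(n,q,round(o["conf"],2),np.round(o["xy"]),"zt",round(zt,3),"top",t.mean(0).round(4))
```

```text
shift cm [ 4.72 -4.97  4.23] turn 0.002 head -10.89 w 0.0511 t 21.75 p [ 0.5399 -0.3558  0.3972] F [ 0.1  0.8 -1.1] j [-34.  27.  91.   0.  63. -24.]
top bottle_red 0.66 [326. 187.] zt 0.071 top [ 0.6024 -0.0286  0.0667]
top bottle_yellow 0.72 [360. 198.] zt 0.071 top [ 0.5887 -0.1015  0.0666]
top bottle_green 0.73 [286. 184.] zt 0.07 top [0.6184 0.0447 0.0665]
top bottle_green 0.65 [245. 300.] zt 0.063 top [0.3955 0.1303 0.0583]
top bottle_green 0.64 [327. 193.] zt 0.022 top [ 0.6039 -0.0291  0.0178]
top bottle_green 0.53 [215. 220.] zt 0.063 top [0.5511 0.1841 0.0592]
top varnish 0.74 [167. 277.] zt 0.064 top [0.4401 0.2784 0.0604]
top dropper 0.74 [344. 256.] zt 0.1 top [ 0.4777 -0.0654  0.0983]
top jigger 0.79 [411. 286.] zt 0.096 top [ 0.4123 -0.1908  0.0919]
top jigger 0.45 [308. 191.] zt 0.014 top [ 0.6043 -0.0269  0.0089]
side bottle_red 0.77 [272. 229.] zt 0.067 top [ 0.6021 -0.0242  0.0631]
side bottle_yellow 0.66 [280. 221.] zt 0.067 top [ 0.5881 -0.0966  0.0626]
side bottle_green 0.9 [262. 246.] zt 0.067 top [0.6173 0.0484 0.0628]
side bottle_green 0.89 [348. 271.] zt 0.059 top [0.4653 0.1222 0.0555]
side bottle_green 0.77 [301. 289.] zt 0.059 top [0.5498 0.1888 0.0556]
side bottle_green 0.67 [390. 274.] zt 0.059 top [0.3948 0.1347 0.0554]
side varnish 0.8 [383. 321.] zt 0.061 top [0.4403 0.2839 0.0574]
side dropper 0.62 [331. 226.] zt 0.09 top [ 0.4767 -0.0621  0.0886]
side jigger 0.64 [354. 200.] zt 0.095 top [ 0.4111 -0.1843  0.0905]
```

View pics/fin_top.png

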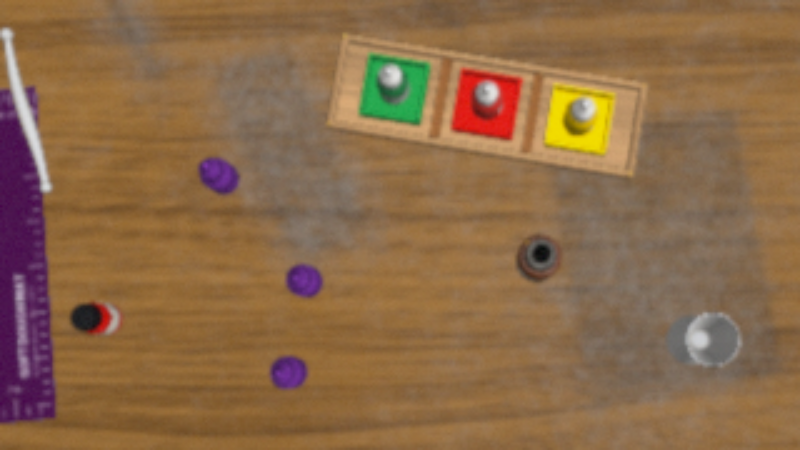

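View pics/fin_side.png

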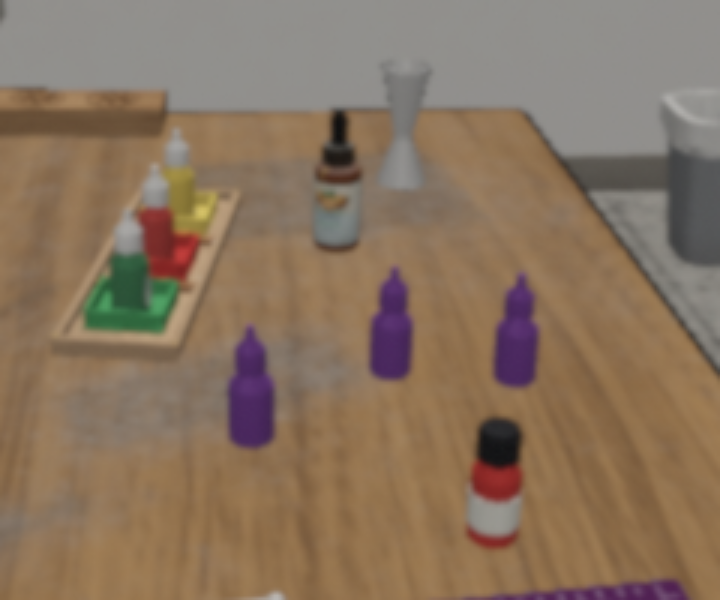

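All three bottles stand upright in their own cups. In the top crop, green is at (393,85), red at (487,97) and yellow at (582,112). The tops are 8 mm higher than they were on the table, so the bottles are on the cup floors. The bystanders haven't moved.

```bash
python3 -c "
from bench import ticket
print(ticket.sign_off())"
```

```text
the job is handed in; nothing more can be done
None
```

I put the green, red and yellow white-cap bottles upright in the cups of their own colours. Each was lowered until it touched the cup floor (6–9 N), then released. The arm moved clear, and I handed the job in at about 22 s on the robot's clock.

- **Bottles:** in the last top view each bottle is within about 2–3 mm of its cup centre. The tops are 8 mm higher than they were on the table, so the bottles stand on the cup floors.
- **Bystanders:** the black-capped bottle, dropper bottle and jigger measure within about 1 mm of their starts and are upright.
- **Disagreements:** the network often reported purple bottles as bottle_green, and now and then a cup or tray as something else. I sorted these by colour and position. No other check failed.

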